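Turn the sample leaf and point out the red finish

ROBOT

A 7-joint arm with a two-finger parallel gripper is mounted at the origin on the work surface. World frame = base frame: x ahead of the robot, y to its left, z up, the work surface at z = 0. Lengths are in m, angles in rad, forces in N, time in s.
With the tool pointing down it reaches from about 0.4 to 0.85 m from the base axis. Payload 4.5 kg.
Tool frame: the origin (TCP) lies on the centre line of the jaws, within the pads' length; the fingertips stand 17 mm ahead of it and the grasp point (between the pads) lies 2 mm behind it (r.tip_reach is the distance from the TCP to the fingertips, in m); z points along the fingers, y is the line along which they close (so a half turn about z gives the same grasp; the last joint's range is limited). The gripper opens to 88 mm and grips with 3 to 60 N. Pads are 18 mm wide; open, the fingers measure 123 mm over their backs; the gripper's body (75 mm by 187 mm) begins 45 mm behind the grasp point.
Start: joints at [1.158, 0.689, -0.195, 1.565, 0.157, 0.902, -0.215], TCP at [0.27, -0.564, 0.222] pointing down, gripper open.
Joint ranges: [-3.01, 3.01], [-0.46, 2.08], [-1.47, 1.51], [0.13, 2.56], [-1, 4.14], [0.04, 2.09], [-2.66, 2.66]. Speed limits (rad/s): [2.57, 2.57, 3.14, 3.14, 3.14, 3.14, 3.14].

INTERFACE

Orientations are given as a unit quaternion [x, y, z, w].
In Python, from plant import r gives the robot as it stands.
- The arm moves only by the tool step_arm, never from a script. Its argument "steps" is a list of rows, each a list of 7 numbers: the shift along the tool's x, y, z in cm, then the turn, a rotation vector about the tool's x, y, z in degrees, then the gripper's target within -1 to 1 (shut at 1, half-way at 0, fully open at -1). A call has 1 to 8 rows; each row shifts and turns the commanded pose from where the row before left it, along the tool's axes as they then stand; what a row does not reach is not made up. A row lasts 1/8 s, in which the tool goes at most 62.5 mm and 10.7 degrees, less where a joint would pass 70% of its speed; a pose out of reach is approached as far as the arm can. A call with a gripper value outside its range is refused whole. The fingers move at their own pace and stop on an object; "force" is the grip in N (left out, the last holds). Time passes only in rows, so rows that do not move let the fingers close. It gives the time, the measured TCP pose, the force, the opening and the grip force at its end, in the units of the state.
- r.get_state(): the state, without advancing time (a new reading comes with each control period).
- r.snapshot(name): name is "side" or "top" or "wrist"; returns a dict with "pixels" (400x640x3 uint8, red, green, blue), "fx", "fy", "cx", "cy" (pixels), "cam_to_world" (4x4, takes a point from camera to world coordinates). Camera axes: x right, y down, z forward; pixel columns grow to the right and rows downward; lengths in m; the calibration is good to about 2 mm. A picture is of the moment at which its call begins. There is no depth.
- r.finish_job(): hands the job in; it is judged then, once.
The state is a dict: "clock": time; "q": joint angles; "qd": joint speeds; "joint_torque": joint torques, N m; "tool_pos": TCP position; "eef_rot": TCP orientation; "contact_force": force on the tool from outside, world axes, zero at the start; "moment": the same for the moment, N m; "opening": opening from 0.0 (shut) to 1.0 (fully open); "finger_force": force on a finger pad.
Only numpy, scipy, OpenCV 4.12 (cv2) and the standard library are available. Lean on these libraries where they do the work, as an engineer would, in place of code of your own. Each camera call takes 0.05 s, during which the arm holds its last target. There are 200 camera calls.

TASK

The frame-finish sample binder lies open on the calligraphy desk: with the fingertips only, turn its top leaf (the one with the yellow tab) from the right-hand pile over the rings, without flinging it, so that it lies flat on the left-hand pile. Then point out the red finish on the page that this uncovers: touch the red sample lightly with a fingertip and finish still touching it, with nothing else touched. Do not grip the leaf, and leave the desk things standing where they are.

Things in the scene. Friction and masses are not known exactly. Their poses are not given: they have to be found in the camera images.
- binder: Open ring binder, blue boards 250 mm (x) by 362 mm (y), 3 mm thick, fixed. Origin: on the desk, mid spine. x: along the spine, away from the reader; y: to the left pile. On each side a pile of leaves, 212 mm long, 22 to 172 mm from the spine, its top 34.7 mm above the desk. Lower leaves' tabs (44 mm long, out to 189 mm) are at x = -68 and 68 mm, none under the yellow tab.
- leaf_turn (a joint): Angle of the top leaf about the ring centres: 0 flat on the right pile (start), 1.57 upright, 3.14 flat on the left pile (both are stops). The leaf falls to the nearer side by its own weight, slowed by the rings and air to about 3 rad/s: pushed well past upright it lays itself down on the left; left before upright it falls back.
- leaf: Top leaf: rigid white board 3 mm thick, 210 mm along the spine, out to 172 mm from the turning axis, 0.1 kg; yellow tab 50 mm long at the middle of its outer edge, out to 192 mm. Origin: on the axis, mid spine; at the start x as the binder's, -y towards the tab, z up, board mid-plane z = 0. Four samples (browns, silver, white) on its upper face go face down.
- axis_mid (a point): Middle of the leaf's turning axis: 38 mm above the desk over the binder's origin, along the binder's x. Three steel rings round it, 66 mm across, in planes across the spine at x = -80, 0 and 80 mm; tops 71 mm above the desk.
- tab_edge (a point): Middle of the yellow tab's outer edge, mid thickness, 192 mm from the turning axis. At the start the tab's underside is 36.5 mm above the desk, with only the desk and (out to 181 mm from the spine) the 3 mm cover below: a fingertip fits beneath from outside.
- red_sample: Red lacquer plate, 80 mm (along the spine) by 54 mm, 1.7 mm thick, rigid, glued on the right page under the top leaf, hidden until that is turned; in one of four places (52 mm up or down the spine from its middle, 66 or 135 mm to its right). Origin: centre of its underside, 34.5 mm above the desk; top at 36.2 mm.
- black_sample: Black sample plate, same size, on the same page. Not to be touched at the end.
- gold_sample: Gold sample plate, same size, on the same page. Not to be touched at the end.
- oak_sample: Pale oak sample plate, same size, on the same page. Not to be touched at the end.
- paperweight: Loose wooden paperweight bar, 45 x 240 x 24 mm, 0.3 kg, lying beyond the binder's far edge. Origin: centre of its underside.
- ink_bowl: Loose lime-green bowl, 104 mm across, 48 mm high, to the left of the binder. Origin: centre of its underside.
- seal: Loose white stone seal, 30 x 30 mm, 69 mm high, beyond the binder's far right corner. Origin: centre of its underside.
- water_cup: Loose white cup, 72 mm across, 75 mm high, at the far left. Origin: centre of its underside.

How it is judged:
By the outcome, as a careful person would: the job done as asked, in the order asked, and still so for the second after the job is handed in, while the arm keeps its last pose, push and grip.
It also fails if it takes over 51 s, if anything falls off the work surface, if the arm or the gripper's body presses on something with over 40 N, if the wrist force passes 120 N, or if a joint passes its speed limit or range.

## Working session

There is one attempt and no reset: what is moved stays moved. The work goes in short steps, Python scripts to look and compute and a tool call to move; the robot and the scene stay as the last step left them, time stands still between calls to the robot, and variables do not carry over. Pictures are saved under pics/ and viewed, at most 10 in all, crops included, and the job is handed in when it is done.

Besides the shell and the picture viewer there is one more tool, called after "Call:" as name(argument=value, ...), one argument or row to a line, values as JSON. step_arm: Moves the arm, as the interface text tells. Its arguments: {"type":"object","properties":{"steps":{"type":"array","items":{"type":"array","items":{"type":"number"}}},"force":{"type":"number"}},"required":["steps"]}

```bash
mkdir -p pics; cat > h.py <<'E'
import numpy as np, cv2
from plant import r
from scipy.spatial.transform import Rotation as R
def snap(n,f=None):
    s=r.snapshot(n)
    if f: cv2.imwrite('pics/'+f,cv2.cvtColor(s['pixels'],cv2.COLOR_RGB2BGR))
    return s
def ray(s,u,v,z):
    T=np.array(s['cam_to_world']);d=T[:3,:3]@np.array([(u-s['cx'])/s['fx'],(v-s['cy'])/s['fy'],1]);o=T[:3,3]
    return o+d*(z-o[2])/d[2]
def proj(s,p):
    T=np.linalg.inv(np.array(s['cam_to_world']));c=T[:3,:3]@np.array(p)+T[:3,3]
    return s['fx']*c[0]/c[2]+s['cx'],s['fy']*c[1]/c[2]+s['cy']
E
python3 - <<'E'
from h import *
t=snap('top','top0.png');s=snap('side','side0.png')
cv2.imwrite('pics/both0.png',cv2.resize(np.vstack([cv2.imread('pics/top0.png'),cv2.imread('pics/side0.png')]),(480,600)))
for c in (t,s): print(np.round(c['cam_to_world'],3).tolist(),c['fx'])
hsv=cv2.cvtColor(t['pixels'],cv2.COLOR_RGB2HSV)
for n,lo,hi,z in (('yellow',(22,120,120),(33,255,255),.0395),('blue',(100,100,40),(130,255,255),.003),('lime',(35,100,80),(60,255,255),.048)):
    m=cv2.inRange(hsv,lo,hi)
    for k in sorted(cv2.findContours(m,0,2)[0],key=cv2.contourArea)[-3:]:
        b=cv2.minAreaRect(k); print(n,cv2.contourArea(k),b,[np.round(ray(t,*p,z),4).tolist() for p in cv2.boxPoints(b)])
st=r.get_state();print(st['clock'],st['tool_pos'],st['eef_rot'],r.tip_reach)
E
```

```text
[[-0.016, -0.989, 0.145, 0.44], [-1.0, 0.017, 0.008, 0.056], [-0.01, -0.144, -0.989, 1.172], [0.0, 0.0, 0.0, 1.0]] 442.0564313675868
[[0.971, -0.184, 0.15, 0.415], [-0.238, -0.752, 0.615, -0.618], [-0.0, -0.633, -0.774, 0.891], [0.0, 0.0, 0.0, 1.0]] 424.10710697370973
yellow 87.5 ((428.55389404296875, 227.5692596435547), (6.2017364501953125, 17.3648624420166), 7.125016689300537) [[0.5019, -0.1849, 0.0395], [0.5459, -0.1925, 0.0395], [0.5436, -0.2082, 0.0395], [0.4997, -0.2005, 0.0395]]
blue 180.0 ((390.00286865234375, 266.9832458496094), (55.253726959228516, 4.451560974121094), 9.7824068069458) [[0.4319, -0.0275, 0.003], [0.4432, -0.0298, 0.003], [0.4167, -0.1708, 0.003], [0.4055, -0.1683, 0.003]]
blue 201.5 ((315.92584228515625, 254.02337646484375), (62.07362365722656, 13.06381893157959), 0.9391909241676331) [[0.4466, 0.1753, 0.003], [0.4806, 0.1746, 0.003], [0.4753, 0.0115, 0.003], [0.4414, 0.0128, 0.003]]
blue 266.5 ((613.0, 393.5), (52.0, 11.0), 0.0) [[0.0918, -0.5772, 0.003], [0.1179, -0.5798, 0.003], [0.1161, -0.7089, 0.003], [0.0902, -0.7058, 0.003]]
lime 1126.0 ((241.0, 224.5), (37.0, 38.0), 90.0) [[0.5863, 0.3316, 0.048], [0.5846, 0.2339, 0.048], [0.4901, 0.2334, 0.048], [0.4917, 0.3299, 0.048]]
0.1 [ 0.26974733 -0.56314196  0.2209837 ] [ 9.75144745e-01  2.21567222e-01 -2.38734513e-04 -7.97298644e-04] 0.017
```

View pics/top0.png

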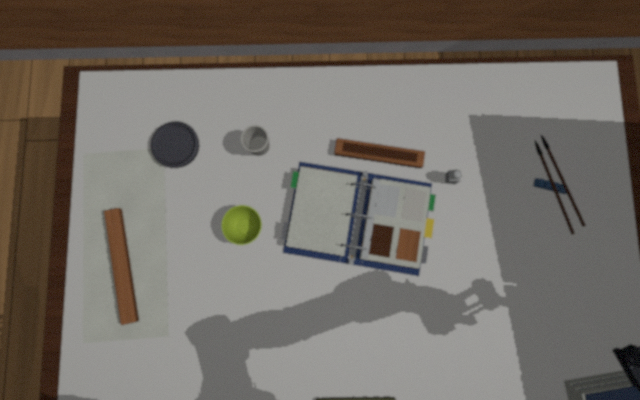

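View pics/side0.png

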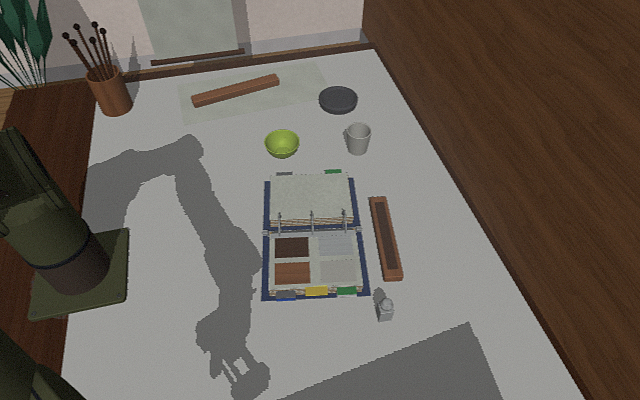

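```bash
python3 - <<'E'
from h import *
print([a for a in dir(r) if a[0]!='_'])
t=snap('top');s=snap('side')
for n,c in (('top',t),('side',s)):
    hsv=cv2.cvtColor(c['pixels'],cv2.COLOR_RGB2HSV)
    m=cv2.inRange(hsv,(22,120,100),(33,255,255)); k=max(cv2.findContours(m,0,2)[0],key=cv2.contourArea)
    P=np.array([ray(c,*p,.0395)[:2] for p in k[:,0]]); b=cv2.minAreaRect((P*1000).astype(np.float32)); print(n,'tab',b)
    M=cv2.inRange(hsv,(105,90,30),(125,255,255))
    K=[q for q in cv2.findContours(M,0,2)[0] if cv2.contourArea(q)>20]
    P=np.array([ray(c,*p,.003)[:2] for q in K for p in q[:,0]]);P=P[(P[:,0]>.35)&(P[:,0]<.75)&(abs(P[:,1])<.3)]
    b=cv2.minAreaRect((P*1000).astype(np.float32)); print(n,'board',b)
    y=np.deg2rad(-9.8);A=np.array([.554,-.0152,.038]);
    # seal (approx)
print(ray(t,453,180,.03),ray(s,386,318,.0))
E
```

```text
['Unreachable', 'finish_job', 'get_state', 'snapshot', 'tip_reach']
top tab ((522.5188598632812, -196.4923095703125), (15.727784156799316, 45.1669807434082), 80.04092407226562)
top board ((556.1102294921875, -17.4461669921875), (352.1536560058594, 242.04071044921875), 79.4080581665039)
side tab ((521.8253173828125, -196.53030395507812), (21.756214141845703, 48.59928512573242), 77.03648376464844)
side board ((546.4700317382812, -63.64234924316406), (274.73004150390625, 247.38108825683594), 79.13893127441406)
[ 0.64679889 -0.2686177   0.03      ] [ 0.66076101 -0.27831834  0.        ]
```

Call:
step_arm(
  steps=[
    [0,0,0,0,0,-10,1],
    [0,0,0,0,0,-10,1],
    [0,0,0,0,0,-10,1],
    [0,0,0,0,0,-10,1],
    [0,0,0,0,0,-10,1],
    [0,0,0,0,0,-4.6,1],
  ],
)

```text
clock: 0.95
tool_pos: [0.2698, -0.5636, 0.2214]
eef_rot: [0.764, 0.645, 0.0, -0.0]
contact_force: [-0.1, -0.6, -0.6]
opening: 0.343
finger_force: 0.0
```

Call:
step_arm(
  steps=[
    [4.3,2.75,0,0,0,0,1],
    [4.3,2.75,0,0,0,0,1],
    [4.3,2.75,0,0,0,0,1],
    [4.3,2.75,0,0,0,0,1],
    [4.3,2.75,0,0,0,0,1],
    [4.3,2.75,0,0,0,0,1],
    [4.3,2.75,0,0,0,0,1],
    [0,0,0,0,10,0,1],
  ],
)

```text
clock: 1.95
tool_pos: [0.5206, -0.2827, 0.2242]
eef_rot: [0.752, 0.652, 0.072, -0.058]
contact_force: [1.3, 0.4, -0.7]
opening: 0.008
finger_force: 0.0
```

Call:
step_arm(
  steps=[
    [0,0,0,0,10,0,1],
    [0,0,0,0,10,0,1],
    [0,0,0,0,10,0,1],
    [0,0,0,0,10,0,1],
    [0,0,0,0,5,0,1],
  ],
)

```text
clock: 2.58
tool_pos: [0.5097, -0.3022, 0.2192]
eef_rot: [0.679, 0.569, 0.354, -0.299]
contact_force: [-1.0, -0.7, 0.5]
opening: 0.011
finger_force: 0.0
```

```bash
cat >> h.py <<'E'
A=np.array([.555,-.0174,.038]);yaw=np.deg2rad(-10.3)
XB=np.array([np.cos(yaw),np.sin(yaw),0]);YB=np.array([-np.sin(yaw),np.cos(yaw),0])
def info():
    st=r.get_state();Q=R.from_quat(st['eef_rot']).as_matrix();tip=st['tool_pos']+.017*Q[:,2];d=tip-A
    print('clk',st['clock'],'q',np.round(st['q'],2),'tilt',np.degrees(np.arccos(-Q[2,2])),'tip in binder (x,y,z)',np.round([d@XB,d@YB,tip[2]],4),'F',np.round(st['contact_force'],2))
    print('axes in binder',np.round(np.array([XB,YB,[0,0,1]])@Q,3).tolist())
    return st,Q,tip
def to(b): # shift in tool axes (cm) to bring tip to binder-frame point (x,y,z world)
    st,Q,tip=info();w=A+b[0]*XB+b[1]*YB;w[2]=b[2];print('shift cm',np.round(Q.T@(w-tip)*100,2))
E
python3 -c "
from h import *
to([0,-.23,.06])"
```

```text
clk 2.575 q [ 1.17  1.12 -0.8   1.25 -0.16  1.4   0.46] tilt 55.20679236855533 tip in binder (x,y,z) [ 0.0063 -0.2743  0.2095] F [-1.   -0.7   0.48]
axes in binder [[-0.0, 1.0, -0.005], [0.571, 0.004, 0.821], [0.821, -0.003, -0.571]]
shift cm [-9.75 -0.57 12.17]
```

Call:
step_arm(
  steps=[
    [-2,-0.12,2.4,0,0,0,1],
    [-2,-0.12,2.4,0,0,0,1],
    [-2,-0.12,2.4,0,0,0,1],
    [-2,-0.12,2.4,0,0,0,1],
    [-1.75,-0.1,2.5,0,0,0,1],
    [0,0,0,0,0,0,1],
  ],
)

```text
clock: 3.32
tool_pos: [0.5111, -0.255, 0.0704]
eef_rot: [0.678, 0.571, 0.352, -0.3]
contact_force: [0.4, 0.5, 0.6]
opening: 0.007
finger_force: 0.0
```

```bash
python3 -c "
from h import *
to([0,-.215,.018]);snap('side','s1.png');snap('wrist','w1.png')
a=cv2.imread('pics/s1.png')[170:370,220:460];b=cv2.imread('pics/w1.png')
cv2.imwrite('pics/c1.png',np.hstack([cv2.resize(a,(480,400)),cv2.resize(b,(320,200),interpolation=3)[[*range(200)]+[199]*200]]))"
```

```text
clk 3.325 q [ 1.13  1.29 -0.76  1.37 -0.09  1.14  0.55] tilt 55.117967947631165 tip in binder (x,y,z) [-0.0009 -0.2277  0.0607] F [0.41 0.54 0.58]
axes in binder [[-0.002, 1.0, -0.011], [0.572, 0.01, 0.82], [0.82, -0.004, -0.572]]
shift cm [-2.77  0.12  3.48]
```

View pics/c1.png

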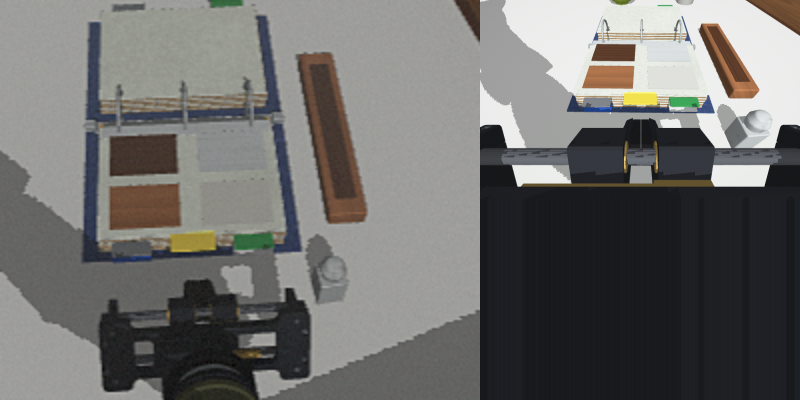

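Call:
step_arm(
  steps=[
    [-0.92,0.04,1.16,0,0,0,1],
    [-0.92,0.04,1.16,0,0,0,1],
    [-0.92,0.04,1.16,0,0,0,1],
    [0,0,0,0,0,0,1],
  ],
)

```text
clock: 3.92
tool_pos: [0.5152, -0.2429, 0.0285]
eef_rot: [0.678, 0.571, 0.353, -0.299]
contact_force: [-0.4, -0.2, 1.6]
opening: 0.001
finger_force: 0.0
```

Call:
step_arm(
  steps=[
    [0.55,0,0.8,0,0,0,1],
    [0.55,0,0.8,0,0,0,1],
    [0.55,0,0.8,0,0,0,1],
    [0,0,0,0,0,0,1],
  ],
)

```text
clock: 4.42
tool_pos: [0.521, -0.2139, 0.0302]
eef_rot: [0.678, 0.572, 0.353, -0.298]
contact_force: [1.3, -0.1, -0.5]
opening: 0.006
finger_force: 0.0
```

```bash
python3 -c "
from h import *
to([0,-.185,.045])"
```

```text
clk 4.425 q [ 1.1   1.34 -0.76  1.44 -0.09  1.01  0.55] tilt 55.047041931363125 tip in binder (x,y,z) [ 0.0015 -0.1855  0.0205] F [ 1.34 -0.07 -0.5 ]
axes in binder [[-0.006, 1.0, -0.009], [0.573, 0.011, 0.82], [0.82, 0.0, -0.573]]
shift cm [ 2.04 -0.15 -1.36]
```

```bash
cat >> h.py <<'E'
def arc(t0,t1,n,rho=.18):
    st,Q,tip=info();d=tip-A;p=np.array([d@YB,tip[2]-.038]);B=np.array([XB,YB,[0,0,1]])@Q
    x=-(d@XB)/n
    for th in np.deg2rad(np.linspace(t0,t1,n+1)[1:]):
        c,s=np.cos(th),np.sin(th)
        q=rho*np.array([-c,s])-.0015*np.array([s,c])-.009*B[1:,0]
        w=np.array([x,*(q-p)]);p=q;print(round(np.degrees(th)),np.round(B.T@w*100,2).tolist())
E
python3 -c "
from h import *
arc(0,40,8)"
```

```text
clk 4.425 q [ 1.1   1.34 -0.76  1.44 -0.09  1.01  0.55] tilt 55.047041931363125 tip in binder (x,y,z) [ 0.0015 -0.1855  0.0205] F [ 1.34 -0.07 -0.5 ]
axes in binder [[-0.006, 1.0, -0.009], [0.573, 0.011, 0.82], [0.82, 0.0, -0.573]]
5 [2.05, -0.02, -1.32]
10 [1.39, -0.02, -0.74]
15 [1.45, -0.02, -0.61]
20 [1.49, -0.01, -0.48]
25 [1.53, -0.01, -0.35]
30 [1.56, -0.01, -0.22]
35 [1.57, -0.01, -0.08]
40 [1.57, -0.01, 0.06]
```

Call:
step_arm(
  steps=[
    [1,-0.02,-0.65,0,0,0,1],
    [1.05,-0.02,-0.65,0,0,0,1],
    [1.4,-0.02,-0.75,0,0,0,1],
    [1.45,-0.02,-0.6,0,0,0,1],
    [1.5,-0.02,-0.5,0,0,0,1],
    [1.5,-0.02,-0.35,0,0,0,1],
    [0,0,0,0,0,0,1],
  ],
)

```text
clock: 5.3
tool_pos: [0.5231, -0.1981, 0.116]
eef_rot: [0.678, 0.572, 0.353, -0.297]
contact_force: [0.0, -0.1, -0.6]
opening: 0.001
finger_force: 0.0
```

```bash
python3 -c "
from h import *
arc(25,65,8);snap('side','s2.png')
cv2.imwrite('pics/c2.png',cv2.resize(cv2.imread('pics/s2.png')[150:370,200:460],(520,440)))"
```

```text
clk 5.3 q [ 1.1   1.21 -0.8   1.51 -0.14  1.03  0.49] tilt 54.98117263749405 tip in binder (x,y,z) [ 0.0008 -0.1695  0.1062] F [ 0.02 -0.08 -0.63]
axes in binder [[-0.007, 1.0, -0.007], [0.574, 0.01, 0.819], [0.819, 0.002, -0.574]]
30 [1.52, 0.0, -0.12]
35 [1.57, 0.0, -0.08]
40 [1.57, 0.0, 0.05]
45 [1.56, 0.0, 0.19]
50 [1.54, 0.0, 0.33]
55 [1.5, 0.0, 0.46]
60 [1.46, 0.0, 0.59]
65 [1.4, 0.01, 0.71]
```

View pics/c2.png

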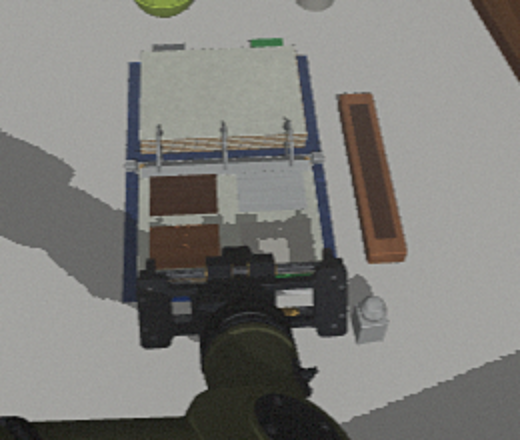

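```bash
python3 -c "
from h import *
t=snap('top','t2.png');snap('wrist','w2.png')
a=cv2.imread('pics/t2.png')[140:290,260:460];b=cv2.imread('pics/w2.png')
cv2.imwrite('pics/c3.png',np.vstack([cv2.resize(a,(400,300),interpolation=2),cv2.resize(b[:250],(400,156),interpolation=3)]))"
```

```text
(no output)
```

View pics/c3.png

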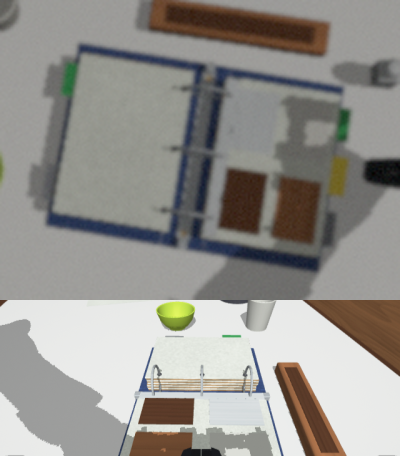

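```bash
python3 -c "
from h import *
st,Q,tip=info();t=snap('top');
print(tip,st['tool_pos'],proj(t,tip),proj(t,st['tool_pos']))
p=ray(t,442,226,tip[2]);d=p-A;print(p,d@XB,d@YB)
g=t['pixels'].max(2)[226,415:470];print(g.tolist())
for a in (.18,.192): print(proj(t,A-a*YB))
s=snap('side');w=snap('wrist');print('side tip',proj(s,tip),'wrist tip',proj(w,tip),proj(w,A-.192*YB))
for z in (0,.04,.106): print(z,ray(t,428.5,227.5,z))
"
```

```text
clk 5.45 q [ 1.1   1.21 -0.8   1.51 -0.14  1.03  0.49] tilt 54.97548446836897 tip in binder (x,y,z) [ 1.000e-04 -1.705e-01  1.040e-01] F [ 0.94  0.88 -0.53]
axes in binder [[-0.004, 1.0, -0.007], [0.574, 0.009, 0.819], [0.819, -0.001, -0.574]]
[ 0.52463527 -0.18514549  0.10402156] [ 0.52227134 -0.19886473  0.11377832] (np.float64(429.6676299607002), np.float64(224.800312770087)) (np.float64(436.3733531556894), np.float64(225.35355317876935))
[ 0.52124085 -0.21466473  0.10402156] 0.0020562442324319717 -0.20012202575889013
[103, 102, 102, 103, 104, 103, 102, 104, 104, 105, 109, 111, 112, 113, 115, 111, 113, 113, 111, 105, 110, 110, 109, 109, 107, 104, 84, 53, 23, 20, 16, 7, 16, 21, 10, 22, 25, 17, 21, 28, 25, 24, 20, 21, 14, 22, 26, 67, 113, 139, 150, 153, 151, 148, 149]
(np.float64(427.63387909112737), np.float64(227.5824611934867))
(np.float64(432.29627506527424), np.float64(228.34300786751325))
side tip (np.float64(316.1185616147617), np.float64(271.16233220027544)) wrist tip (np.float64(320.156467427307), np.float64(230.42199880749243)) (np.float64(319.87034576868876), np.float64(305.83516322853706))
0 [ 0.52576405 -0.20518753  0.        ]
0.04 [ 0.52284354 -0.19627598  0.04      ]
0.106 [ 0.51802469 -0.18157192  0.106     ]
```

```bash
python3 -c "
from h import *
st,Q,tip=info();t=snap('top');s=snap('side','s3.png');w=snap('wrist','w3.png')
def bowl(c):
    m=cv2.inRange(cv2.cvtColor(c['pixels'],cv2.COLOR_RGB2HSV),(35,100,60),(60,255,255));k=max(cv2.findContours(m,0,2)[0],key=cv2.contourArea);x,y,ww,h=cv2.boundingRect(k);return (x,y,ww,h),(x+ww/2,y+h/2)
for n,c in (('t',t),('s',s),('w',w)):
    b,m=bowl(c);print(n,b,ray(c,*m,.03))
m=(s['pixels'].max(2)<60)[255:300,300:350]
print('\n'.join(''.join('#' if v else '.' for v in row) for row in m[::2]))
P=[]
def line(c,u,v):
    T=np.array(c['cam_to_world']);d=T[:3,:3]@np.array([(u-c['cx'])/c['fx'],(v-c['cy'])/c['fy'],1]);return T[:3,3],d/np.linalg.norm(d)
o1,d1=line(t,442,226)
for uv in ((322,274),(326,274)):
    o2,d2=line(s,*uv);k=np.linalg.lstsq(np.c_[d1,-d2],o2-o1,rcond=None)[0];print(uv,o1+k[0]*d1,o2+k[1]*d2)
v=np.hstack([cv2.resize(cv2.imread('pics/s3.png')[220:320,270:370],(400,400),interpolation=3),cv2.resize(cv2.imread('pics/w3.png')[150:350,220:420],(400,400))]);cv2.imwrite('pics/c4.png',v)
"
```

```text
clk 5.6 q [ 1.1   1.21 -0.8   1.51 -0.14  1.03  0.49] tilt 55.00877437080819 tip in binder (x,y,z) [ 0.0002 -0.1704  0.104 ] F [-0.7  -0.55 -0.12]
axes in binder [[-0.004, 1.0, -0.007], [0.573, 0.008, 0.819], [0.819, -0.001, -0.573]]
t (222, 206, 39, 38) [0.53815937 0.28452611 0.03      ]
s (264, 130, 35, 29) [0.53753741 0.28751738 0.03      ]
w (250, 3, 62, 47) [0.53575419 0.27909406 0.03      ]
#..#.#.#..........................................
..................................................
..................................................
..................................................
..................................................
..................................................
..................................................
..................................................
..................................................
..................................................
...........##############.........................
...........##############.........................
...#################################..............
...##################################.............
...#################################..###.###.#...
...#############..###.#..#############............
....###########..........############.............
.#.#############.#####################........####
...###############################################
###############################..#..##############
##############################################....
#####################################.............
#####################################.............
(322, 274) [ 0.51926776 -0.20807715  0.13002069] [ 0.53083176 -0.20919905  0.13118255]
(326, 274) [ 0.51939839 -0.20851329  0.12829939] [ 0.53882589 -0.21065874  0.13031736]
```

View pics/c4.png

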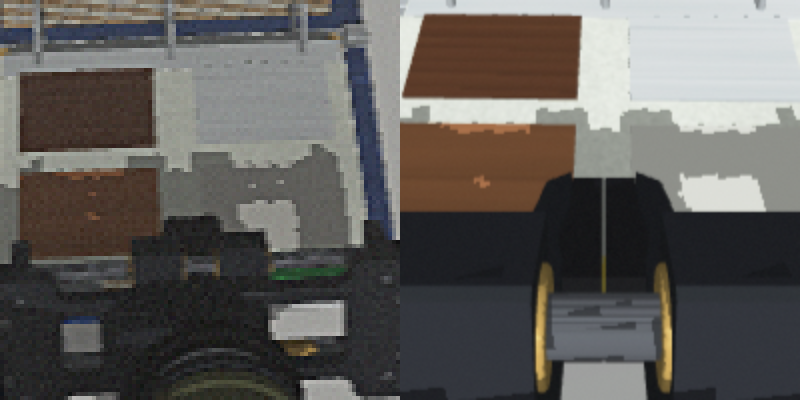

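```bash
python3 -c "
from h import *
st,Q,tip=info();t=snap('top');s=snap('side');w=snap('wrist')
for k in (0,.01,.017,.025,.034,.045,.06,.08):
  for x in (.009,.0,-.009):
    p=tip-k*Q[:,2]+x*Q[:,0];print(k,x,*[np.round(proj(c,p),1) for c in (t,s,w)])
T=np.array(w['cam_to_world']);print('cam in tool',Q.T@(T[:3,3]-st['tool_pos']),Q.T@T[:3,2])
"
```

```text
clk 5.75 q [ 1.1   1.21 -0.8   1.51 -0.14  1.03  0.49] tilt 55.01479314924713 tip in binder (x,y,z) [ 0.0003 -0.1702  0.1043] F [-1.01  0.29  0.55]
axes in binder [[-0.005, 1.0, -0.007], [0.573, 0.009, 0.819], [0.819, -0.0, -0.573]]
0 0.009 [428.2 224.1] [316.  267.1] [320.1 216.6]
0 0.0 [429.6 224.7] [316.2 271. ] [320.1 230.7]
0 -0.009 [431.1 225.3] [316.4 274.9] [320.  244.4]
0.01 0.009 [432.1 224.4] [316.3 269.1] [320.  222.4]
0.01 0.0 [433.5 225. ] [316.5 273.1] [320.  237.1]
0.01 -0.009 [435.  225.6] [316.7 277. ] [320.  251.5]
0.017 0.009 [434.9 224.7] [316.5 270.6] [319.9 226.9]
0.017 0.0 [436.3 225.2] [316.7 274.6] [319.9 242.1]
0.017 -0.009 [437.7 225.8] [316.9 278.5] [319.9 256.9]
0.025 0.009 [438.1 224.9] [316.8 272.3] [319.8 232.4]
0.025 0.0 [439.5 225.5] [316.9 276.3] [319.8 248.2]
0.025 -0.009 [440.9 226.1] [317.1 280.3] [319.8 263.6]
0.034 0.009 [441.8 225.2] [317.1 274.2] [319.8 239.3]
0.034 0.0 [443.2 225.8] [317.2 278.3] [319.7 255.8]
0.034 -0.009 [444.5 226.4] [317.4 282.3] [319.7 271.9]
0.045 0.009 [446.3 225.6] [317.4 276.6] [319.6 248.7]
0.045 0.0 [447.7 226.2] [317.6 280.7] [319.6 266.3]
0.045 -0.009 [449.  226.8] [317.7 284.8] [319.6 283.4]
0.06 0.009 [452.5 226.1] [317.9 280.1] [319.4 264.1]
0.06 0.0 [453.9 226.7] [318.1 284.2] [319.4 283.3]
0.06 -0.009 [455.2 227.3] [318.2 288.4] [319.4 301.8]
0.08 0.009 [461.  226.8] [318.6 284.8] [319.  290.7]
0.08 0.0 [462.3 227.4] [318.7 289.1] [319.  312.5]
0.08 -0.009 [463.6 228. ] [318.9 293.3] [319.  333.4]
cam in tool [ 0.07177542  0.0007721  -0.16302895] [-2.77407384e-01  5.56595436e-05  9.60752382e-01]
```

```bash
sed -i "s/tip=st\['tool_pos'\]+.017/tip=st['tool_pos']-.017/" h.py; python3 -c "
from h import *
to([0,-.225,.1]);to([0,-.225,.02]);to([0,-.185,.02])"
```

```text
clk 5.9 q [ 1.1   1.21 -0.8   1.51 -0.14  1.03  0.49] tilt 55.002467395655586 tip in binder (x,y,z) [ 0.0006 -0.1981  0.1241] F [-0.18  0.23 -0.33]
axes in binder [[-0.005, 1.0, -0.007], [0.574, 0.009, 0.819], [0.819, -0.0, -0.574]]
shift cm [-3.52 -0.09 -0.82]
clk 5.9 q [ 1.1   1.21 -0.8   1.51 -0.14  1.03  0.49] tilt 55.002467395655586 tip in binder (x,y,z) [ 0.0006 -0.1981  0.1241] F [-0.18  0.23 -0.33]
axes in binder [[-0.005, 1.0, -0.007], [0.574, 0.009, 0.819], [0.819, -0.0, -0.574]]
shift cm [-10.07  -0.09   3.76]
clk 5.9 q [ 1.1   1.21 -0.8   1.51 -0.14  1.03  0.49] tilt 55.002467395655586 tip in binder (x,y,z) [ 0.0006 -0.1981  0.1241] F [-0.18  0.23 -0.33]
axes in binder [[-0.005, 1.0, -0.007], [0.574, 0.009, 0.819], [0.819, -0.0, -0.574]]
shift cm [-7.77 -0.05  7.04]
```

Call:
step_arm(
  steps=[
    [-1.75,-0.05,-0.4,0,0,0,1],
    [-1.75,-0.05,-0.4,0,0,0,1],
    [-2.2,0,1.5,0,0,0,1],
    [-2.2,0,1.5,0,0,0,1],
    [-2.15,0,1.6,0,0,0,1],
    [0,0,0,0,0,0,1],
  ],
)

```text
clock: 6.65
tool_pos: [0.5154, -0.2249, 0.0074]
eef_rot: [0.679, 0.57, 0.352, -0.299]
contact_force: [-0.5, 0.3, 0.5]
opening: 0.001
finger_force: 0.0
```

Call:
step_arm(
  steps=[
    [0.6,0,0.8,0,0,0,1],
    [0.55,0,0.8,0,0,0,1],
    [0.55,0,0.8,0,0,0,1],
    [0.55,0,0.8,0,0,0,1],
    [0,0,0,0,0,0,1],
  ],
)

```text
clock: 7.28
tool_pos: [0.5238, -0.1852, 0.0107]
eef_rot: [0.678, 0.572, 0.353, -0.298]
contact_force: [0.7, 0.7, -0.3]
opening: 0.004
finger_force: 0.2
```

```bash
python3 -c "
from h import *
t=snap('top','t5.png');snap('side','s5.png');arc(0,40,8)
a=cv2.imread('pics/t5.png')[180:280,380:480];b=cv2.imread('pics/s5.png')[220:320,270:370]
cv2.imwrite('pics/c5.png',cv2.resize(np.hstack([a,b]),(800,400),interpolation=3))"
```

```text
clk 7.375 q [ 1.08  1.36 -0.76  1.49 -0.09  0.93  0.55] tilt 54.9878829699705 tip in binder (x,y,z) [-0.0005 -0.1855  0.0201] F [-0.79 -0.08 -0.43]
axes in binder [[-0.005, 1.0, -0.007], [0.574, 0.009, 0.819], [0.819, -0.0, -0.574]]
5 [2.07, 0.01, -1.35]
10 [1.39, 0.01, -0.74]
15 [1.45, 0.01, -0.61]
20 [1.49, 0.01, -0.49]
25 [1.53, 0.01, -0.35]
30 [1.56, 0.01, -0.22]
35 [1.57, 0.01, -0.08]
40 [1.57, 0.01, 0.06]
```

View pics/c5.png

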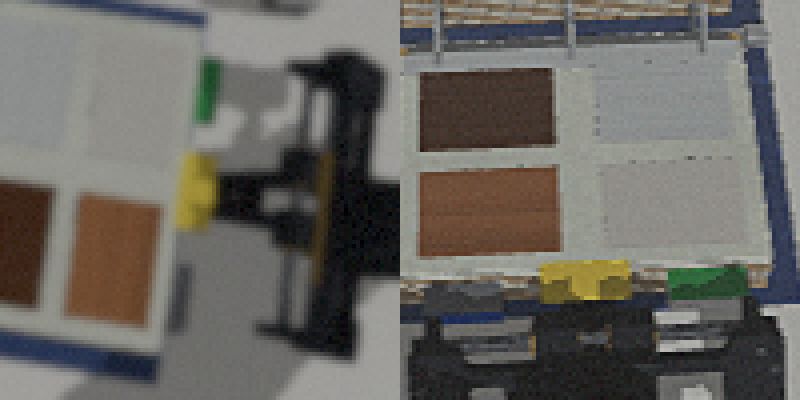

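Call:
step_arm(
  steps=[
    [1,0,-0.65,0,0,0,1],
    [1.05,0,-0.7,0,0,0,1],
    [1.4,0,-0.75,0,0,0,1],
    [1.45,0,-0.6,0,0,0,1],
    [1.5,0,-0.5,0,0,0,1],
    [1.5,0,-0.35,0,0,0,1],
    [0,0,0,0,0,0,1],
  ],
)

```text
clock: 8.25
tool_pos: [0.5271, -0.1695, 0.097]
eef_rot: [0.678, 0.572, 0.354, -0.297]
contact_force: [-0.1, 0.1, -0.4]
opening: 0.002
finger_force: 0.2
```

```bash
python3 -c "
from h import *
t=snap('top');arc(25,65,8)
for n,c in (('t',t),('s',snap('side'))):
    m=cv2.inRange(cv2.cvtColor(c['pixels'],cv2.COLOR_RGB2HSV),(22,120,80),(33,255,255));k=max(cv2.findContours(m,0,2)[0],key=cv2.contourArea);x=k[:,0].mean(0)
    print(n,cv2.contourArea(k),x,[np.round(proj(c,A+.182*(-np.cos(a)*YB+np.sin(a)*np.array([0,0,1]))),1).tolist() for a in np.deg2rad((0,20,25,30))])"
```

```text
clk 8.3 q [ 1.08  1.23 -0.81  1.56 -0.14  0.95  0.49] tilt 54.95873513429276 tip in binder (x,y,z) [-0.0004 -0.1691  0.1057] F [-0.61  0.08 -0.53]
axes in binder [[-0.006, 1.0, -0.007], [0.574, 0.009, 0.819], [0.819, 0.001, -0.574]]
30 [1.54, 0.01, -0.18]
35 [1.57, 0.01, -0.08]
40 [1.57, 0.01, 0.05]
45 [1.56, 0.02, 0.19]
50 [1.54, 0.02, 0.33]
55 [1.5, 0.02, 0.46]
60 [1.46, 0.02, 0.59]
65 [1.4, 0.02, 0.71]
t 141.5 [428.26086957 223.86956522] [[428.4, 227.7], [429.5, 225.0], [428.4, 224.1], [426.6, 223.1]]
s 124.0 [311.8        264.53333333] [[316.3, 290.7], [316.1, 272.3], [315.9, 266.2], [315.7, 259.7]]
```

Leaf is lifted to about 26° as planned; continue along the arc.

Call:
step_arm(
  steps=[
    [1.55,0,-0.2,0,0,0,1],
    [1.55,0,-0.1,0,0,0,1],
    [1.55,0,0.05,0,0,0,1],
    [1.55,0,0.2,0,0,0,1],
    [1.55,0,0.35,0,0,0,1],
    [1.5,0,0.45,0,0,0,1],
    [1.45,0,0.6,0,0,0,1],
    [1.4,0,0.7,0,0,0,1],
  ],
)

```text
clock: 9.35
tool_pos: [0.5413, -0.0842, 0.1833]
eef_rot: [0.678, 0.571, 0.353, -0.297]
contact_force: [0.0, 0.3, -1.0]
opening: 0.003
finger_force: 0.2
```

```bash
python3 -c "
from h import *
arc(65,105,8)
for n in ('top','side'):
    c=snap(n)
    m=cv2.inRange(cv2.cvtColor(c['pixels'],cv2.COLOR_RGB2HSV),(22,120,80),(33,255,255));k=max(cv2.findContours(m,0,2)[0],key=cv2.contourArea);x=k[:,0].mean(0)
    print(n,cv2.contourArea(k),x,[np.round(proj(c,A+.182*(-np.cos(a)*YB+np.sin(a)*np.array([0,0,1]))),1).tolist() for a in np.deg2rad((0,60,65,70))])"
```

```text
clk 9.35 q [ 1.02  1.08 -0.89  1.71 -0.24  0.84  0.39] tilt 54.99719851011615 tip in binder (x,y,z) [-0.0014 -0.0821  0.1931] F [ 0.05  0.29 -0.96]
axes in binder [[-0.005, 1.0, -0.007], [0.574, 0.009, 0.819], [0.819, 0.0, -0.574]]
70 [1.31, 0.03, 0.79]
75 [1.25, 0.03, 0.95]
80 [1.17, 0.03, 1.05]
85 [1.07, 0.03, 1.15]
90 [0.97, 0.03, 1.24]
95 [0.85, 0.03, 1.32]
100 [0.74, 0.03, 1.39]
105 [0.61, 0.03, 1.45]
top 98.0 [396.         215.90909091] [[428.4, 227.7], [403.2, 215.6], [397.3, 214.2], [391.1, 212.9]]
side 18.5 [312.    203.875] [[316.3, 290.7], [313.8, 214.8], [313.4, 207.2], [312.9, 199.8]]
```

Call:
step_arm(
  steps=[
    [1.3,0.03,0.8,0,0,0,1],
    [1.25,0.03,0.95,0,0,0,1],
    [1.15,0.03,1.05,0,0,0,1],
    [1.05,0.03,1.15,0,0,0,1],
    [0.95,0.03,1.25,0,0,0,1],
    [0.85,0.03,1.3,0,0,0,1],
    [0.75,0.03,1.4,0,0,0,1],
    [0.6,0.03,1.45,0,0,0,1],
  ],
)

```text
clock: 10.45
tool_pos: [0.5645, 0.0357, 0.1937]
eef_rot: [0.678, 0.571, 0.353, -0.297]
contact_force: [-0.0, -0.1, -0.6]
opening: 0.008
finger_force: 0.0
```

```bash
python3 -c "
from h import *
arc(105,125,4)
snap('top','t6.png');snap('side','s6.png')
a=cv2.imread('pics/t6.png')[140:290,260:460];b=cv2.imread('pics/s6.png')[150:300,200:400]
cv2.imwrite('pics/c6.png',cv2.resize(np.hstack([a,b]),(800,300),interpolation=3))"
```

```text
clk 10.45 q [ 0.86  1.06 -0.94  1.83 -0.31  0.61  0.33] tilt 55.00285472225659 tip in binder (x,y,z) [-0.      0.04    0.2035] F [-0.03 -0.08 -0.6 ]
axes in binder [[-0.005, 1.0, -0.007], [0.574, 0.009, 0.819], [0.819, 0.0, -0.574]]
110 [0.6, 0.01, 1.41]
115 [0.35, 0.01, 1.53]
120 [0.22, 0.01, 1.56]
125 [0.08, 0.01, 1.57]
```

View pics/c6.png

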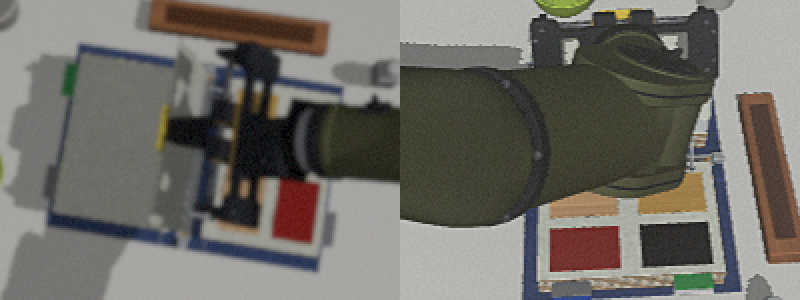

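Call:
step_arm(
  steps=[
    [0.6,0,1.4,0,0,0,1],
    [0.35,0,1.5,0,0,0,1],
    [0.2,0,1.55,0,0,0,1],
    [0,0,0,0,0,0,1],
    [0,0,0,0,0,0,1],
    [0,0,0,0,0,0,1],
    [0,0,0,0,0,0,1],
    [0,0,0,0,0,0,1],
  ],
)

```text
clock: 11.55
tool_pos: [0.5717, 0.0767, 0.1778]
eef_rot: [0.679, 0.571, 0.353, -0.297]
contact_force: [0.1, -0.1, -1.1]
opening: 0.004
finger_force: 0.0
```

```bash
python3 -c "
from h import *
t=snap('top');info();h=cv2.cvtColor(t['pixels'],cv2.COLOR_RGB2HSV)
for n,lo,hi,z in (('y',(22,120,80),(33,255,255),.04),('red',(170,120,60),(180,255,255),.0362),('red2',(0,180,60),(4,255,255),.0362)):
    K=cv2.findContours(cv2.inRange(h,lo,hi),0,2)[0]
    for k in sorted(K,key=cv2.contourArea)[-2:]:
        b=cv2.minAreaRect(k);p=ray(t,*b[0],z)-A;print(n,cv2.contourArea(k),b,'binder',p@XB,p@YB)
for z in (.03,.04): 
    w=A+.182*YB;w[2]=z;print(proj(t,w))
to([-.052,-.135,.09])"
```

```text
clk 11.6 q [ 0.8   1.08 -0.95  1.87 -0.33  0.5   0.32] tilt 54.99114177328048 tip in binder (x,y,z) [-0.0003  0.0817  0.1876] F [-0.3   0.32 -0.21]
axes in binder [[-0.005, 1.0, -0.007], [0.574, 0.008, 0.819], [0.819, 0.0, -0.574]]
y 109.5 ((289.6519470214844, 204.16400146484375), (7.423746585845947, 17.62021827697754), 10.304845809936523) binder 0.002111737700280649 0.1792062534931329
red 0.0 ((405.0, 234.0), (0.0, 0.0), 0.0) binder -0.02548685474279029 -0.125466242192677
red 0.5 ((404.25006103515625, 231.75003051757812), (1.4142134189605713, 0.7071067094802856), 45.0) binder -0.02009610466363158 -0.12278206079035324
red2 416.5 ((407.54052734375, 244.7567596435547), (17.755088806152344, 27.290231704711914), 9.462322235107422) binder -0.051580585214555004 -0.13561861303975556
(np.float64(288.8056356926486), np.float64(205.2802580062628))
(np.float64(288.44494066727304), np.float64(204.7907306217963))
clk 11.6 q [ 0.8   1.08 -0.95  1.87 -0.33  0.5   0.32] tilt 54.99114177328048 tip in binder (x,y,z) [-0.0003  0.0817  0.1876] F [-0.3   0.32 -0.21]
axes in binder [[-0.005, 1.0, -0.007], [0.574, 0.008, 0.819], [0.819, 0.0, -0.574]]
shift cm [-20.4   -5.35 -12.11]
```

Call:
step_arm(
  steps=[
    [-2.9,-1,-3.1,0,0,0,1],
    [-3.1,-1,-3.1,0,0,0,1],
    [-3.1,-1,-3.1,0,0,0,1],
    [-3.1,-1,-3.1,0,0,0,1],
    [-3.1,-1.2,-3.1,0,0,0,1],
  ],
)

```text
clock: 12.22
tool_pos: [0.4834, -0.1272, 0.1412]
eef_rot: [0.679, 0.571, 0.353, -0.297]
contact_force: [1.6, -0.3, -0.0]
opening: 0.006
finger_force: 0.0
```

Call:
step_arm(
  steps=[
    [0,0,0,0,-10,0,1],
    [0,0,0,0,-10,0,1],
    [0,0,0,0,-10,0,1],
    [0,0,0,0,-10,0,1],
    [0,0,0,0,-10,0,1],
    [0,0,0,0,-5,0,1],
    [0,0,0,0,0,0,1],
  ],
)

```text
clock: 13.1
tool_pos: [0.4846, -0.1224, 0.1416]
eef_rot: [0.763, 0.647, 0.002, -0.002]
contact_force: [0.3, -0.4, 0.4]
opening: 0.004
finger_force: 0.0
```

```bash
python3 -c "
from h import *
to([-.052,-.135,.055]);snap('side','s7.png');snap('wrist','w7.png')
a=cv2.imread('pics/s7.png')[130:330,200:400];b=cv2.imread('pics/w7.png')
cv2.imwrite('pics/c7.png',np.hstack([cv2.resize(a,(400,400),interpolation=3),cv2.resize(b,(400,400))]))"
```

```text
clk 13.1 q [ 0.25  0.66 -0.14  2.02  0.18  0.48 -0.19] tilt 0.27982683493777044 tip in binder (x,y,z) [-0.0505 -0.116   0.1586] F [ 0.31 -0.37  0.41]
axes in binder [[-0.016, 1.0, -0.0], [1.0, 0.016, 0.005], [0.005, 0.0, -1.0]]
shift cm [-1.95 -0.18 10.35]
```

View pics/c7.png

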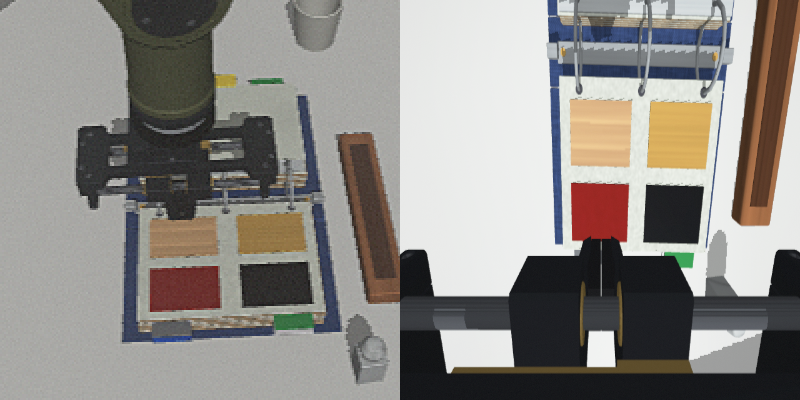

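Call:
step_arm(
  steps=[
    [-0.5,-0.05,2.6,0,0,0,1],
    [-0.5,-0.05,2.6,0,0,0,1],
    [-0.5,-0.05,2.6,0,0,0,1],
    [-0.45,-0.05,1.7,0,0,0,1],
    [0,0,0,0,0,0,1],
    [0,0,0,0,0,0,1],
  ],
)

```text
clock: 13.95
tool_pos: [0.4784, -0.1454, 0.0463]
eef_rot: [0.766, 0.643, 0.002, -0.002]
contact_force: [0.3, -0.2, 0.1]
opening: 0.0
finger_force: 0.0
```

```bash
python3 -c "
from h import *
to([-.052,-.135,.0362])
st,Q,tip=info();s=snap('side');t=snap('top')
for k in (-.034,-.01,0,.01):
  print(k,[np.round(proj(c,tip-k*Q[:,2]-.009*Q[:,0]),1).tolist() for c in (s,)])
m=(s['pixels'].max(2)<50)[240:300,270:330]
print('\n'.join(str(240+2*i)+' '+''.join('#' if v else '.' for v in row) for i,row in enumerate(m[::2])))"
```

```text
clk 13.95 q [ 0.26  0.83 -0.08  2.07  0.23  0.25 -0.19] tilt 0.26663888220828 tip in binder (x,y,z) [-0.0525 -0.1397  0.0633] F [ 0.34 -0.16  0.12]
axes in binder [[-0.006, 1.0, -0.0], [1.0, 0.006, 0.005], [0.005, -0.0, -1.0]]
shift cm [0.46 0.06 2.71]
clk 13.95 q [ 0.26  0.83 -0.08  2.07  0.23  0.25 -0.19] tilt 0.26663888220828 tip in binder (x,y,z) [-0.0525 -0.1397  0.0633] F [ 0.34 -0.16  0.12]
axes in binder [[-0.006, 1.0, -0.0], [1.0, 0.006, 0.005], [0.005, -0.0, -1.0]]
-0.034 [[292.3, 280.4]]
-0.01 [[291.8, 275.2]]
0 [[291.6, 273.0]]
0.01 [[291.5, 270.7]]
240 .###############################...................######.##
242 ...#.##########################.##..................#.#.##..
244 .###.#.#.#.##################.#.##..................#.####..
246 ####..#######.######.##.##.##.##.##.................######..
248 ..##.##...#..###...##.##.##########.............###..####.##
250 ............#..###############.################.#..#..###.#.
252 ####.###..###.#.######..##.##.##..################.####.####
254 #####.##.#.#########.#####.########..................##..##.
256 ........
[... 717 characters left out ...]
.........................................#########
280 ....................................................#.####.#
282 ....................................................########
284 ............................................................
286 ............................................................
288 ............................................................
290 ............................................................
292 ............................................................
294 ............................................................
296 ............................................................
298 ............................................................
```

Call:
step_arm(
  steps=[
    [0.2,0.03,0.8,0,0,0,1],
    [0.2,0.03,0.8,0,0,0,1],
    [0,0,0.7,0,0,0,1],
    [0,0,0,0,0,0,1],
    [0,0,0.1,0,0,0,1],
    [0,0,0,0,0,0,1],
  ],
)

```text
clock: 14.8
tool_pos: [0.4798, -0.1404, 0.0222]
eef_rot: [0.765, 0.644, 0.001, -0.001]
contact_force: [-0.0, 1.1, 0.1]
opening: 0.005
finger_force: 0.0
```

Call:
step_arm(
  steps=[
    [0,0,0.1,0,0,0,1],
    [0,0,0,0,0,0,1],
  ],
)

```text
clock: 15.05
tool_pos: [0.4797, -0.1404, 0.0211]
eef_rot: [0.765, 0.644, 0.001, -0.001]
contact_force: [0.4, -0.6, -1.4]
opening: 0.006
finger_force: 0.0
```

Call:
step_arm(
  steps=[
    [0,0,0.1,0,0,0,1],
    [0,0,0,0,0,0,1],
  ],
)

```text
clock: 15.3
tool_pos: [0.4797, -0.1403, 0.02]
eef_rot: [0.765, 0.644, 0.001, -0.002]
contact_force: [0.5, 0.7, -0.8]
opening: 0.004
finger_force: 0.0
```

Call:
step_arm(
  steps=[
    [0,0,0.1,0,0,0,1],
    [0,0,0,0,0,0,1],
  ],
)

```text
clock: 15.55
tool_pos: [0.4798, -0.1403, 0.0197]
eef_rot: [0.765, 0.644, 0.001, -0.001]
contact_force: [-0.2, -0.2, 6.3]
opening: 0.006
finger_force: 3.4
```

Call:
step_arm(
  steps=[
    [0,0,0.05,0,0,0,1],
    [0,0,0,0,0,0,1],
  ],
)

```text
clock: 15.8
tool_pos: [0.4798, -0.1403, 0.0196]
eef_rot: [0.765, 0.644, 0.001, -0.001]
contact_force: [-1.9, 0.1, 12.3]
opening: 0.004
finger_force: 6.1
```

Call:
step_arm(
  steps=[
    [0,0,-0.07,0,0,0,1],
    [0,0,0,0,0,0,1],
    [0,0,0,0,0,0,1],
  ],
)

```text
clock: 16.18
tool_pos: [0.4798, -0.1403, 0.0197]
eef_rot: [0.765, 0.644, 0.001, -0.001]
contact_force: [-0.6, 0.4, 7.0]
opening: 0.006
finger_force: 3.5
```

```bash
python3 -c "
from h import *
info();snap('side','s8.png');snap('top','t8.png');info()
a=cv2.imread('pics/s8.png')[120:330,220:430];b=cv2.imread('pics/t8.png')[100:300,220:470]
cv2.imwrite('pics/c8.png',np.hstack([cv2.resize(a,(400,400)),cv2.resize(b,(400,400))]))"
```

```text
clk 16.175 q [ 0.23  0.89 -0.06  2.07  0.23  0.19 -0.21] tilt 0.2226169035013176 tip in binder (x,y,z) [-0.052  -0.1344  0.0367] F [-0.59  0.4   7.01]
axes in binder [[-0.009, 1.0, -0.0], [1.0, 0.009, 0.004], [0.004, -0.0, -1.0]]
clk 16.275 q [ 0.23  0.89 -0.06  2.07  0.23  0.19 -0.21] tilt 0.22199565884398711 tip in binder (x,y,z) [-0.0521 -0.1345  0.0366] F [-0.37 -0.06  7.42]
axes in binder [[-0.009, 1.0, -0.0], [1.0, 0.009, 0.004], [0.004, -0.0, -1.0]]
```

View pics/c8.png

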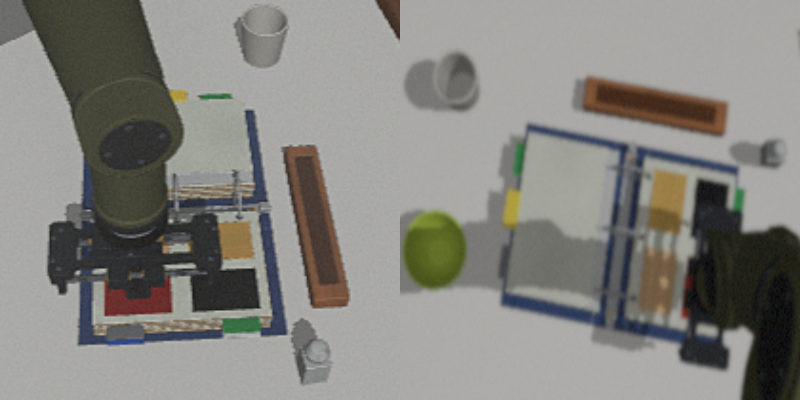

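Call:
step_arm(
  steps=[
    [0,0,-0.03,0,0,0,1],
    [0,0,0,0,0,0,1],
    [0,0,0,0,0,0,1],
    [0,0,0,0,0,0,1],
  ],
)

```text
clock: 16.77
tool_pos: [0.4798, -0.1403, 0.0197]
eef_rot: [0.765, 0.644, 0.001, -0.001]
contact_force: [-0.2, -0.1, 5.0]
opening: 0.004
finger_force: 2.6
```

```bash
python3 -c "
from plant import r
print(r.finish_job())"
```

```text
the job is handed in; nothing more can be done
None
```

The top leaf now lies flat on the left pile, and the job is handed in at about 17 s with the shut fingertips resting on the red sample at about 5 N. In the last pictures the desk things looked undisturbed; a first lift missed the tab because the fingertips end about 34 mm short of where the stated tool frame puts them, and I corrected for that.

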